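Close the lunch tin and hold the scale's weigh button

ROBOT

A 6-joint arm with a two-finger parallel gripper is mounted at the origin on the work surface. World frame = base frame: x ahead of the robot, y to its left, z up, the work surface at z = 0. Lengths are in m, angles in rad, forces in N, time in s.
With the tool pointing down it reaches from about 0.225 to 0.875 m from the base axis. Payload 3.4 kg.
Tool frame: the origin (TCP) lies at the very end of the fingers, on their centre line; the grasp point (between the pads) lies 19 mm behind it (manip.tcp_to_grasp is the distance from the TCP to the grasp point, in m); z points along the fingers, y is the line along which they close (so a half turn about z gives the same grasp; the last joint's range is limited). The gripper opens to 85 mm and grips with 20 to 120 N. Pads are 22 mm wide; open, the fingers measure 114 mm over their backs; the gripper's body (76 mm by 85 mm) begins 54 mm behind the grasp point. The pads swing forward as they close: fully open they stand 13 mm farther back than shut.
Start: joints at [0.986, 0.276, 1.505, -0, 1.361, -0.121], TCP at [0.257, 0.514, 0.231] pointing down, gripper open.
Joint ranges: [-2.89, 2.89], [-0.75, 2.08], [0.22, 2.7], [-1.18, 4.32], [0.11, 2.71], [-2.7, 2.7]. Speed limits (rad/s): [2.57, 2.57, 3.14, 3.14, 3.14, 3.14].

INTERFACE

Orientations are given as a unit quaternion [w, x, y, z].
In Python, from rig import status, get_image, job, manip gives the robot as it stands.
- The arm moves only by the tool apply_moves, never from a script. Its arguments are lists of equal length, an entry for each row: "xyz": the shift along the tool's x, y, z each as a share of 0.3 m, from -1 to 1, a list of three; "rot": the turn, a rotation vector about the tool's x, y, z each as a share of 60 degrees, from -1 to 1, a list of three; "hand": the opening, from -1 (shut) to 1 (fully open). A call has 1 to 8 rows; each row shifts and turns the commanded pose from where the row before left it, along the tool's axes as they then stand; what a row does not reach is not made up. A row lasts 1/8 s, in which the tool goes at most 62.5 mm and 10.7 degrees, less where a joint would pass 70% of its speed; a pose out of reach is approached as far as the arm can. A call with a number of a shift or a turn outside -1 to 1 is refused whole. A call with a gripper value outside its range is refused whole. The fingers move at their own pace and stop on an object; "force" is the grip in N (left out, the last holds). Time passes only in rows, so rows that do not move let the fingers close. It gives the time, the measured TCP pose, the force, the opening and the grip force at its end, in the units of the state.
- status.get_state(): the state, without advancing time (a new reading comes with each control period).
- get_image(name): name is "side" or "top" or "wrist"; returns a dict with "pixels" (420x560x3 uint8, red, green, blue), "fovy" (degrees; the focal length in pixels is half the picture's height over the tangent of half this angle, whatever the lens; pixels are square), "cx", "cy" (the principal point, pixels), "origin" and "orientation" of the camera in the world; the wrist camera has in their place "tool_from_camera" (4x4, takes a point from camera to tool coordinates, whose origin is the TCP and whose axes are the flange's). Camera axes: x right, y down, z forward; pixel columns grow to the right and rows downward; lengths in m; the calibration is good to about 2 mm. A picture is of the moment at which its call begins: read the wrist's pose just before it. There is no depth.
- job.sign_off(): hands the job in; it is judged then, once.
The state is a dict: "clock": time; "qpos": joint angles; "qd": joint speeds; "effort": joint torques, N m; "position": TCP position; "ee_rot": TCP orientation; "contact_force": force on the tool from outside, world axes, zero at the start; "moment": the same for the moment, N m; "width": finger opening in m; "gripper_force": force on a finger pad.
Only numpy, scipy, OpenCV 4.12 (cv2) and the standard library are available. Lean on these libraries where they do the work, as an engineer would, in place of code of your own. Each camera call takes 0.05 s, during which the arm holds its last target. There are 200 camera calls.

TASK

Someone is posting the round lunch tin that stands on the counter scale: press its loose lid onto the tin until it clicks fully home and sits level, keeping the tin on the pan. Then let go of the lid, push the scale's chrome button about halfway down with the fingertips and finish while still holding it there, as it weighs only while half-pressed; never push it to the bottom, which would clear the reading. Leave the pen pot, bell and torch alone.

Things in the scene. Friction and masses are not known exactly. Their poses are not given: they have to be found in the camera images.
- scale: Green-enamelled counter scale, fixed to the table. Base 180 mm (x) by 360 mm (y), its deck 55 mm above the table. Round white pan, 160 mm across, over the middle, its flat top 92 mm above the table. At the +y end a low tilted dial (up to 125 mm high); at the -y end the button. Origin: centre of the base's underside, on the table; z up.
- button (a joint): How far the scale's chrome push button is pressed, in m: 0 is up, 0.018 is the bottom stop, 0.009 is halfway. It moves straight down and springs back when released: it starts to move at about 2 N, takes about 4.6 N at halfway and 7.3 N at the bottom.
- button_top (a point): Centre of the button's flat chrome top (34 mm across), which moves with it; 97 mm above the table when up. In the scale's frame it lies at x 0, y -145 mm. The cap stands clear above a dark collar 48 mm across whose top is 67 mm above the table.
- tin: Round aluminium lunch tin, open at the top, standing loose on the scale's pan; 104 mm outside diameter, wall 3 mm, rim 65 mm above its underside. 0.3 to 0.55 kg. Origin: centre of the underside; z up.
- tin_rim (a point): Centre of the tin's mouth, level with its rim. Three sprung balls in the mouth hold the lid about 10 mm too high when it is merely set on; about 5 to 8 N straight down on its middle snaps it past them until the disc lies on the rim, the lid's origin then 20 mm below this point.
- lid: The tin's loose round aluminium lid, upright on the table, 0.08 kg. From below: tapered plug 20 mm high (79 mm across at the foot, 87 mm at most), flat disc 112 mm across and 5 mm thick, black knob 24 mm across and 24 mm high. Origin: centre of the plug's underside (disc top at 25 mm, knob top at 49 mm); z up.
- pen_pot: Squat terracotta pen pot with three pens, 84 mm across, 80 mm high, pens to 135 mm. Origin: centre of the underside. To be left alone.
- bell: Brass bicycle bell, 60 mm across, 35 mm high. Origin: centre of the underside. To be left alone.
- torch: Yellow plastic torch lying along its x axis, 170 mm long, head 60 mm across. Origin: on the table under its middle. To be left alone.

How it is judged:
On the way:
1. the lid is fully home and level on the tin, the tin standing on the pan (z of lid in the frame of tin between 0.042 and 0.0475 m and horizontal distance between lid and tin below 0.004 m and angle between the z axis of lid and the z axis of tin, either way round below 0.04 rad and z of tin in the frame of scale between 0.089 and 0.096 m and angle between tin's own z axis and vertical below 0.04 rad and horizontal distance between tin and scale below 0.05 m), for 0.2 s.
At the end, for the whole second after the job is handed in: The fingers hold the button 5.5 to 12.5 mm down (force on it over 1.5 N) while the lid, let go, stays home on the tin (disc within 2.5 mm of the rim, within 4 mm of centre, level within 0.04 rad) and the tin stands upright on the pan (all of step 1 and value of joint button between 0.0055 and 0.0125 m and contact force between the fingers and button above 1.5 N and contact force between each of the fingers, the arm and lid below 0.2 N and linear speed of lid below 0.02 m/s); the arm keeps its last pose, push and grip.
It fails at once if the button is pushed to its bottom stop (value of joint button above 0.0168 m).
It fails at once if the pen pot is disturbed (distance of pen_pot from where it was at the start of the episode above 0.03 m or angle between pen_pot's own z axis and vertical above 0.5 rad).
It fails at once if the bell is disturbed (distance of bell from where it was at the start of the episode above 0.03 m or angle between bell's own z axis and vertical above 0.5 rad).
It fails at once if the torch is disturbed (distance of torch from where it was at the start of the episode above 0.03 m or angle between torch's own z axis and vertical above 0.5 rad).
It also fails if it takes over 51 s, if anything falls off the work surface, if the arm or the gripper's body presses on something with over 40 N, if the wrist force passes 120 N, or if a joint passes its speed limit or range.

## Working session

There is one attempt and no reset: what is moved stays moved. The work goes in short steps, Python scripts to look and compute and a tool call to move; the robot and the scene stay as the last step left them, time stands still between calls to the robot, and variables do not carry over. Pictures are saved under pics/ and viewed, at most 10 in all, crops included, and the job is handed in when it is done.

Besides the shell and the picture viewer there is one more tool, called after ">>>" by a JSON object that holds its "fn" and its "kwargs". apply_moves: Moves the arm, as the interface text tells. Its arguments: {"type":"object","properties":{"xyz":{"type":"array","items":{"type":"array","items":{"type":"number","minimum":-1,"maximum":1}}},"rot":{"type":"array","items":{"type":"array","items":{"type":"number","minimum":-1,"maximum":1}}},"hand":{"type":"array","items":{"type":"number"}},"force":{"type":"number"}},"required":["xyz","rot","hand"]}

```bash
mkdir -p pics; cat > h.py <<'E'
import numpy as np, cv2, json, os
from scipy.spatial.transform import Rotation as R
from rig import status, get_image, job, manip
def Rq(q): return R.from_quat([q[1],q[2],q[3],q[0]])
def cam(name):
    s=status.get_state(); im=get_image(name)
    if name=='wrist':
        T=np.eye(4);T[:3,:3]=Rq(s['ee_rot']).as_matrix();T[:3,3]=s['position'];T=T@np.array(im['tool_from_camera'])
        im['Rm'],im['o']=T[:3,:3],T[:3,3]
    else: 
        q=np.array(im['orientation']); im['Rm']=Rq(q).as_matrix() if q.size==4 else q; im['o']=np.array(im['origin'])
    im['f']=im['pixels'].shape[0]/2/np.tan(np.radians(im['fovy'])/2)
    return im
def ray(im,u,v):
    d=im['Rm']@np.array([(u-im['cx'])/im['f'],(v-im['cy'])/im['f'],1]); return im['o'],d/np.linalg.norm(d)
def onplane(im,u,v,z):
    o,d=ray(im,u,v); return o+d*(z-o[2])/d[2]
def tri(a,b):
    (o1,d1),(o2,d2)=a,b
    A=np.stack([d1,-d2],1); t=np.linalg.lstsq(A,o2-o1,rcond=None)[0]
    p,q=o1+d1*t[0],o2+d2*t[1]; return (p+q)/2,np.linalg.norm(p-q)
def proj(im,p):
    c=im['Rm'].T@(np.array(p)-im['o']); return im['f']*c[0]/c[2]+im['cx'],im['f']*c[1]/c[2]+im['cy']
def save(im,n): cv2.imwrite('pics/'+n,im['pixels'][:,:,::-1])
E
python3 - <<'E'
from h import *
for n in ['side','top']:
    im=cam(n);save(im,n+'0.png');print(n,im['o'],im['f'],im['Rm'].round(3).tolist(),im['cx'],im['cy'])
s=status.get_state();print(s)
E
```

```text
side [-0.14442374 -1.01544507  0.90152899] 513.1771241665306 [[0.825, -0.295, 0.482], [-0.565, -0.448, 0.693], [0.012, -0.844, -0.536]] 280.66748009003163 204.3559753791614
top [ 0.29862961 -0.01440571  1.27122671] 444.83497611792154 [[0.136, -0.97, 0.204], [-0.991, -0.132, 0.031], [-0.003, -0.206, -0.979]] 278.8019734883707 213.87777745621287
{'clock': 0.1, 'qpos': array([ 9.86017607e-01,  2.76515481e-01,  1.50600767e+00, -8.67262324e-06,
        1.36069723e+00, -1.21012368e-01]), 'qd': array([-0.00258832,  0.00027852, -0.00375468, -0.00147782,  0.00024726,
        0.00214135]), 'effort': array([ 1.38233258e-04, -4.17696404e+01, -2.46404672e+01, -3.87970440e-04,
        5.73959944e-03, -1.65152875e-05]), 'position': array([0.25696055, 0.51386189, 0.23053504]), 'ee_rot': array([-2.77305627e-04,  2.29809744e-01,  9.73235233e-01, -7.65175401e-04]), 'contact_force': array([0.10824769, 0.50578674, 0.33807139]), 'moment': array([-0.00763505,  0.02595262, -0.01665402]), 'gripper_force': 0.0, 'width': 0.08530952370608662}
```

View pics/top0.png

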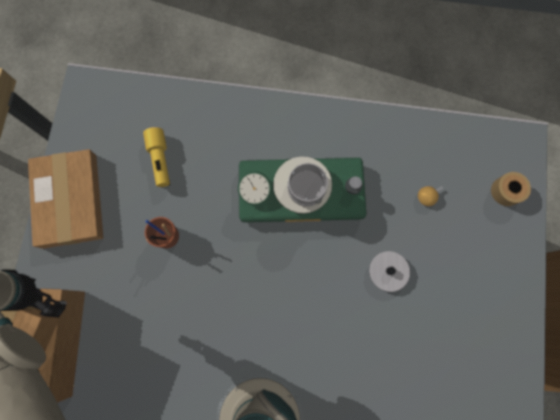

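View pics/side0.png

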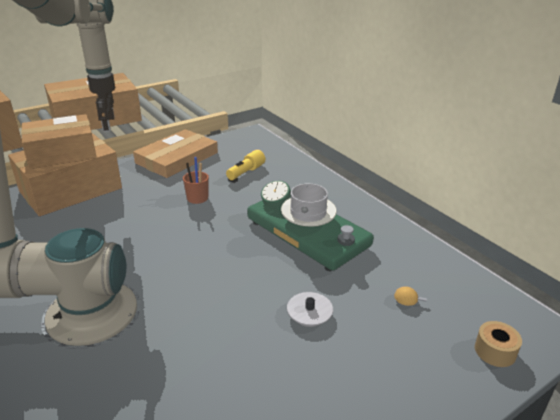

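The top view shows the scale at (303,190), with dial (255,187), button (356,184), tin (307,183), lid and knob (391,271), and bell (429,196). In the side view the knob is at (310,303), the tin at (309,200) and the button at (347,233).

```bash
python3 - <<'E'
from h import *
t=cam('top');s=cam('side')
# knob: dark blob within lid box
def blob(im,box,f):
    x0,y0,x1,y1=box;p=im['pixels'][y0:y1,x0:x1].astype(int);m=f(p).astype(np.uint8)
    n,l,st,c=cv2.connectedComponentsWithStats(m);k=1+np.argmax(st[1:,4]);return c[k]+[x0,y0],st[k]
dark=lambda p:p.max(2)<55
a,sa=blob(t,(380,260,402,282),dark);b,sb=blob(s,(300,293,320,312),dark)
print('knob',a,sa,b,sb,tri(ray(t,*a),ray(s,*b)))
br=lambda p:p.min(2)>140
for nm,bt,bs in [('lid',(360,240,420,300),(280,285,340,335))]:
    for im,bx,z in((t,bt,.025),(s,bs,.025)):
        c,st=blob(im,bx,br);print(nm,c,st,onplane(im,*c,z))
P=[]
def crop(im,x0,y0,w,h,k): return cv2.resize(im['pixels'][y0:y0+h,x0:x0+w,::-1],None,fx=k,fy=k,interpolation=cv2.INTER_CUBIC)
a=crop(t,230,150,145,80,5)[:400,:725]
b=crop(s,245,175,130,95,4)
cv2.imwrite('pics/ct.png',a);cv2.imwrite('pics/cs.png',crop(s,245,170,130,98,6))
E
```

```text
knob [390.58974359 270.66666667] [ 7  8  8  6 39] [310.21568627 304.66666667] [ 7  6  7 11 51] (array([ 0.43982755, -0.30478258,  0.03229241]), np.float64(0.0017799505752905476))
lid [388.20824053 270.0623608 ] [ 10  12  39  38 898] [ 0.4406394  -0.29932398  0.025     ]
lid [309.3870674  307.59471767] [   6    6   48   34 1098] [ 0.43784072 -0.30603468  0.025     ]
```

View pics/ct.png

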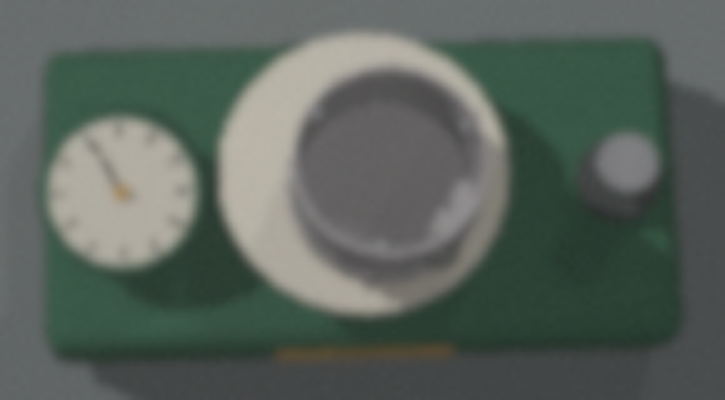

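View pics/cs.png

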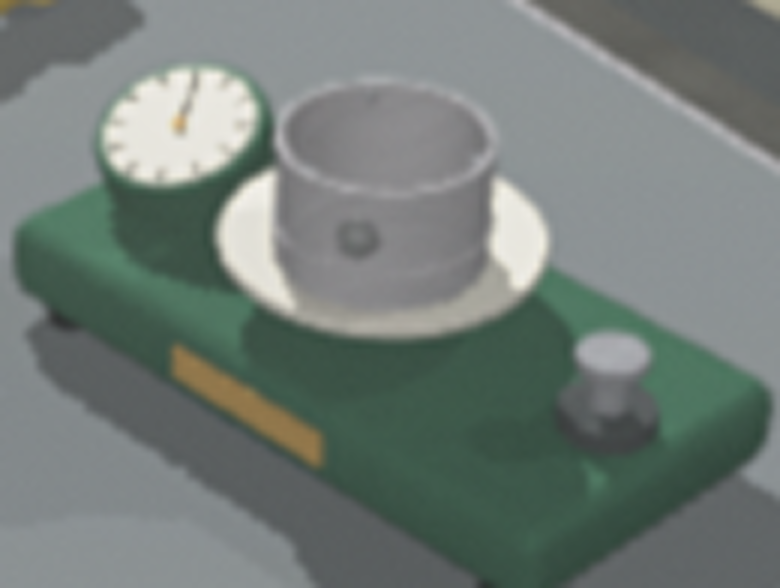

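Upscaled crops give these original pixels. Tin rim centre: top about (307.7,182.6), side about (309.2,192.7). Button top: top about (355.6,182.6), side about (347.2,229.2).

```bash
python3 - <<'E'
from h import *
t=cam('top');s=cam('side')
for n,a,b in [('rim',(307.7,182.6),(309.2,192.7)),('button',(355.6,182.6),(347.2,229.2)),('bell',(429,196),(406,296)),('roll',(513,188),(499,337))]:
    print(n,tri(ray(t,*a),ray(s,*b)))
print(onplane(t,307.7,182.6,.157),onplane(s,309.2,192.7,.157))
print(onplane(t,355.6,182.6,.097),onplane(s,347.2,229.2,.097))
print('pan', onplane(t,230+363/5,150+174/5,.092))
for p in [(47,55),(662,42),(682,345),(55,358)]: print(onplane(t,230+p[0]/5,150+p[1]/5,.055))
E
```

```text
rim (array([ 0.62581393, -0.04393853,  0.15443566]), np.float64(0.0046220824453734955))
button (array([ 0.66072658, -0.17552301,  0.09289077]), np.float64(0.003055302891838708))
bell (array([ 0.67171762, -0.40070443,  0.01569716]), np.float64(0.0005386163275012841))
roll (array([ 0.72074096, -0.62919725,  0.04252642]), np.float64(0.0032108589757628716))
[ 0.62294663 -0.04276573  0.157     ] [ 0.62572435 -0.04759131  0.157     ]
[ 0.65807208 -0.1741627   0.097     ] [ 0.6583566  -0.18002469  0.097     ]
pan [ 0.63375842 -0.03131005  0.092     ]
[0.69000378 0.15644639 0.055     ]
[ 0.7452219  -0.19197031  0.055     ]
[ 0.57026883 -0.22022395  0.055     ]
[0.51580841 0.12486521 0.055     ]
```

>>> {"fn": "apply_moves", "kwargs": {"xyz": [[-0.126, -0.155, 0], [-0.126, -0.155, 0], [-0.126, -0.155, 0], [-0.126, -0.155, 0], [-0.126, -0.155, 0], [-0.126, -0.155, 0], [-0.126, -0.155, 0]], "rot": [[0, 0, 0], [0, 0, 0], [0, 0, 0], [0, 0, 0], [0, 0, 0], [0, 0, 0], [0, 0, 0]], "hand": [1, 1, 1, 1, 1, 1, 1]}}

```text
clock: 1.18
position: [0.3485, 0.1031, 0.2316]
ee_rot: [0.001, 0.23, 0.973, 0.0]
contact_force: [2.4, -0.3, -0.5]
width: 0.0853
gripper_force: 0.0
```

>>> {"fn": "apply_moves", "kwargs": {"xyz": [[-0.126, -0.155, 0], [-0.126, -0.155, 0], [-0.126, -0.155, 0], [-0.126, -0.155, 0], [-0.126, -0.155, 0], [-0.126, -0.155, 0], [-0.126, -0.155, 0], [0, 0, 0]], "rot": [[0, 0, 0], [0, 0, 0], [0, 0, 0], [0, 0, 0], [0, 0, 0], [0, 0, 0], [0, 0, 0], [0, 0, 0]], "hand": [1, 1, 1, 1, 1, 1, 1, 1]}}

```text
clock: 2.17
position: [0.44, -0.309, 0.2305]
ee_rot: [0.0, 0.232, 0.973, -0.001]
contact_force: [-1.0, 1.3, -0.2]
width: 0.0852
gripper_force: 0.0
```

```bash
python3 - <<'E'
from h import *
w=cam('wrist');save(w,'w1.png');s=status.get_state();print(s['position'],s['ee_rot'],s['qpos'],w['o'],w['Rm'].round(3),w['f'],w['cx'],w['cy'])
np.savez('w1.npz',p=w['pixels'],Rm=w['Rm'],o=w['o'])
print(proj(w,(.44,-.304,.04)),proj(w,(.6243,-.0455,.157)))
E
```

```text
[ 0.4392704  -0.30627261  0.23048193] [-5.67991433e-04  2.31142937e-01  9.72919542e-01  4.30082044e-04] [-7.38967247e-01  2.17653089e-01  1.58781916e+00  2.07816662e-04
  1.33753089e+00 -1.84330710e+00] [ 0.3796639  -0.2775742   0.37391972] [[ 0.451  0.861  0.237]
 [ 0.893 -0.435 -0.119]
 [ 0.001  0.265 -0.964]] 305.1909937480357 279.8093000387119 210.81788822409814
(np.float64(282.82611336431444), np.float64(188.27285623015194)) (np.float64(684.0290916816684), np.float64(277.2388923782831))
```

View pics/w1.png

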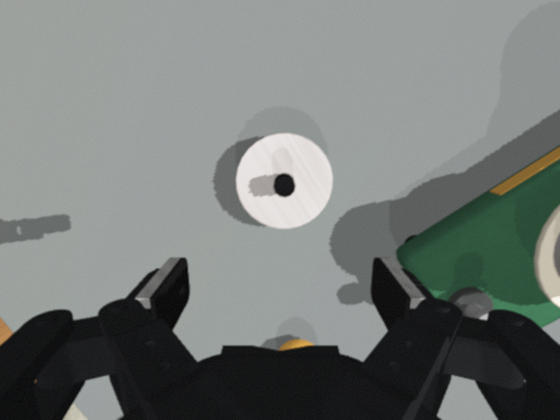

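The wrist view shows the lid disc centred near (284,181) with its knob at (284,185), the bell partly hidden behind the gripper, and the scale at right.

```bash
cat >> h.py <<'E'
def disc(im,box,lo=150,inv=False):
    x0,y0,x1,y1=box;p=im['pixels'][y0:y1,x0:x1].astype(int)
    m=((p.max(2)<lo) if inv else (p.min(2)>lo)).astype(np.uint8)
    c=max(cv2.findContours(m,cv2.RETR_EXTERNAL,cv2.CHAIN_APPROX_NONE)[0],key=cv2.contourArea)
    h=cv2.convexHull(c);e=cv2.fitEllipse(h);return np.array(e[0])+[x0,y0],e[1]
E
python3 - <<'E'
from h import *
w=cam('wrist');s=cam('side');t=cam('top')
d,ax=disc(w,(225,120,345,240),170);k,kx=disc(w,(268,170,300,200),60,True)
print(d,ax,onplane(w,*d,.025)); print(k,kx,onplane(w,*k,.047))
print(w['pixels'][150:160:5,260:300:10].tolist())
ks,_=disc(s,(300,293,320,312),55,True); print(tri(ray(w,*k),ray(s,*ks)))
ds,_=disc(s,(280,285,340,335),140);print(tri(ray(w,*d),ray(s,*ds)))
E
```

```text
[281.90032196 182.96692276] (95.8744125366211, 96.70330047607422) [ 0.43564883 -0.30005508  0.025     ]
[281.26212215 187.12965012] (19.308700561523438, 21.573612213134766) [ 0.43586067 -0.30116206  0.047     ]
[[[230, 226, 224], [233, 229, 228], [221, 215, 214], [227, 221, 220]], [[231, 227, 226], [228, 224, 221], [217, 213, 209], [229, 224, 222]]]
(array([ 0.4399984 , -0.30322294,  0.03339187]), np.float64(0.003981265605228309))
(array([ 0.44775789, -0.30702066,  0.01569217]), np.float64(0.024291342318285652))
```

>>> {"fn": "apply_moves", "kwargs": {"xyz": [[0.015, 0.007, 0.16], [0, 0, 0.16], [0, 0, 0], [0, 0, 0], [0, 0, 0], [0, 0, 0]], "rot": [[0, 0, 0], [0, 0, 0], [0, 0, 0], [0, 0, 0], [0, 0, 0], [0, 0, 0]], "hand": [0.2, 0.2, 0.2, 0.2, 0.2, 0.2]}}

```text
clock: 3.12
position: [0.4371, -0.3014, 0.1369]
ee_rot: [0.001, 0.23, 0.973, -0.001]
contact_force: [0.3, 0.4, 0.0]
width: 0.0511
gripper_force: 0.0
```

```bash
python3 - <<'E'
from h import *
for i in range(2):
    w=cam('wrist');st=status.get_state();print(st['position'],st['ee_rot'],st['width'])
    u,v=map(int,proj(w,(.4365,-.3015,.025)));d,ax=disc(w,(max(u-95,0),max(v-95,0),u+95,v+95),170)
    u,v=map(int,proj(w,(.4365,-.3015,.049)));k,kx=disc(w,(u-25,v-25,u+25,v+25),60,True)
    print(d,ax,onplane(w,*d,.025)); print(k,kx,onplane(w,*k,.049))
save(w,'w2.png')
E
```

```text
[ 0.43685066 -0.30128315  0.13655697] [ 1.11408934e-03  2.29812155e-01  9.73234203e-01 -5.63748310e-04] 0.05144002465614815
[278.35617065 205.5578537 ] (125.68182373046875, 129.5039825439453) [ 0.43489139 -0.30047784  0.025     ]
[277.4025383  213.43381882] (27.74750518798828, 31.97317123413086) [ 0.43476804 -0.30116475  0.049     ]
[ 0.43665724 -0.30116635  0.13622134] [ 8.20360584e-04  2.29825771e-01  9.73231362e-01 -3.97088526e-04] 0.05133943604539818
[278.27523804 206.05305481] (125.77151489257812, 129.58926391601562) [ 0.43490778 -0.30051266  0.025     ]
[277.46973038 213.98040581] (27.781173706054688, 32.27699279785156) [ 0.43484919 -0.30109869  0.049     ]
```

>>> {"fn": "apply_moves", "kwargs": {"xyz": [[0.006, 0, 0.15], [0, 0, 0.14], [0, 0, 0.06], [0, 0, 0.008], [0, 0, 0], [0, 0, 0]], "rot": [[0, 0, 0], [0, 0, 0], [0, 0, 0], [0, 0, 0], [0, 0, 0], [0, 0, 0]], "hand": [0.2, 0.2, 0.2, 0.2, 0.2, 0.2]}}

```text
clock: 3.98
position: [0.4354, -0.3006, 0.029]
ee_rot: [0.001, 0.23, 0.973, -0.001]
contact_force: [0.4, -0.1, -0.5]
width: 0.0512
gripper_force: 0.0
```

>>> {"fn": "apply_moves", "kwargs": {"xyz": [[0, 0, 0], [0, 0, 0], [0, 0, 0], [0, 0, 0], [0, 0, 0], [0, 0, 0]], "rot": [[0, 0, 0], [0, 0, 0], [0, 0, 0], [0, 0, 0], [0, 0, 0], [0, 0, 0]], "hand": [-1, -1, -1, -1, -1, -1], "force": 40}}

```text
clock: 4.72
position: [0.4351, -0.3004, 0.0288]
ee_rot: [0.001, 0.23, 0.973, -0.0]
contact_force: [-0.5, 1.0, 6.6]
width: 0.0227
gripper_force: 39.1
```

>>> {"fn": "apply_moves", "kwargs": {"xyz": [[0, 0, -0.07], [0, 0, -0.18], [0, 0, -0.2], [0, 0, -0.2], [0, 0, -0.05], [0, 0, 0]], "rot": [[0, 0, 0], [0, 0, 0], [0, 0, 0], [0, 0, 0], [0, 0, 0], [0, 0, 0]], "hand": [-1, -1, -1, -1, -1, -1]}}

```text
clock: 5.48
position: [0.4346, -0.3, 0.2382]
ee_rot: [0.001, 0.23, 0.973, -0.0]
contact_force: [-1.0, -0.1, -1.1]
width: 0.0223
gripper_force: 39.3
```

>>> {"fn": "apply_moves", "kwargs": {"xyz": [[-0.04, 0.12, 0], [-0.04, 0.16, 0], [-0.04, 0.16, 0], [-0.04, 0.14, 0], [-0.02, 0.06, 0], [0, 0, 0], [0, 0, 0], [0, 0, 0]], "rot": [[0, 0, 0], [0, 0, 0], [0, 0, 0], [0, 0, 0], [0, 0, 0], [0, 0, 0], [0, 0, 0], [0, 0, 0]], "hand": [-1, -1, -1, -1, -1, -1, -1, -1]}}

```text
clock: 6.48
position: [0.5679, -0.1536, 0.2378]
ee_rot: [-0.0, 0.231, 0.973, -0.0]
contact_force: [-0.8, -0.9, -0.9]
width: 0.0225
gripper_force: 39.4
```

```bash
python3 - <<'E'
from h import *
get_image('top')
w=cam('wrist');save(w,'w3.png');s=status.get_state();print(s['position'],s['ee_rot'],s['contact_force'],s['width'])
print(proj(w,(.6243,-.0455,.157)),proj(w,(.6585,-.177,.097)),proj(w,s['position']))
np.savez('w3.npz',p=w['pixels'],Rm=w['Rm'],o=w['o'])
E
```

```text
[ 0.56818627 -0.15338226  0.23809761] [ 7.24893695e-05  2.30574464e-01  9.73054674e-01 -1.09401507e-04] [-0.18189125 -0.11015179 -1.32593675] 0.02285047571013852
(np.float64(436.4353706560918), np.float64(221.20724702215077)) (np.float64(297.51309191711954), np.float64(286.60094773439357)) (np.float64(278.2091138545566), np.float64(265.08564715256585))
```

View pics/w3.png

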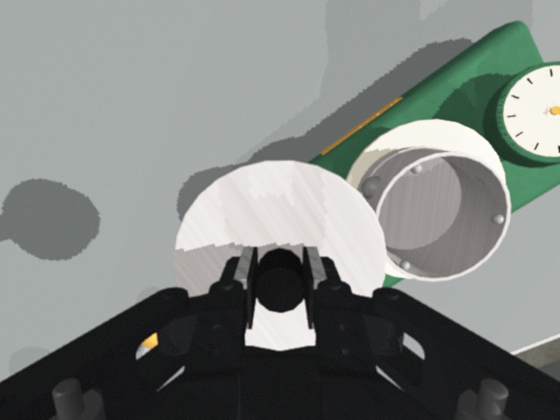

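The held lid is level, its disc spanning x 175–386 with the knob at (281,280). The tin mouth is centred near (443,216), its right edge at x 511, top at 152 and bottom at 281.

```bash
cat > rim.py <<'E'
from h import *
from scipy.optimize import least_squares
def circ(P):
    return least_squares(lambda q:np.hypot(P[:,0]-q[0],P[:,1]-q[1])-q[2],[*P.mean(0),.05],loss='soft_l1',f_scale=.0005)
def rim(w,c,z,a0,a1,r0=54,r1=80,skip=[]):
    g=cv2.GaussianBlur(w['pixels'].min(2).astype(np.float32),(0,0),1);P=[]
    for a in np.radians(np.arange(a0,a1,3)):
        r=np.arange(r0,r1,.5);x=c[0]+r*np.cos(a);y=c[1]+r*np.sin(a)
        v=cv2.remap(g,x.astype(np.float32)[None],y.astype(np.float32)[None],cv2.INTER_LINEAR)[0]
        i=np.argmax(np.gradient(v)) # dark inside -> bright rim: inner edge
        P.append(onplane(w,x[i],y[i],z)[:2])
    P=np.array(P);s=circ(P);e=np.abs(s.fun)
    P=P[e<.002];s=circ(P);return s.x,len(P),np.abs(s.fun).mean()
E
python3 - <<'E'
from rim import *
w=cam('wrist')
n=lambda z,c=(443,216):print(z,rim(w,c,z,-100,100))
n(.157);n(.150);n(.164)
# lid disc
p=w['pixels'].astype(int);P=[]
for a in np.radians(np.arange(185,355,4)):
    r=np.arange(80,125,.5);x=281+r*np.cos(a);y=265+r*np.sin(a)
    v=cv2.remap(cv2.GaussianBlur(w['pixels'].min(2).astype(np.float32),(0,0),1),x.astype(np.float32)[None],y.astype(np.float32)[None],1)[0]
    i=np.argmin(np.gradient(v));P.append((x[i],y[i]))
st=status.get_state();print(st['position'])
for dz in (-.004,0):
    Q=np.array([onplane(w,*q,st['position'][2]+dz)[:2] for q in P]);s=circ(Q);print(dz,s.x,np.abs(s.fun).mean())
s,t=cam('side'),cam('top')
save(s,'side3.png');save(t,'top3.png')
E
```

```text
0.157 (array([ 0.62511067, -0.04144065,  0.04894667]), 64, np.float64(0.00015655017492735145))
0.15 (array([ 0.62876917, -0.0389225 ,  0.05047281]), 64, np.float64(0.00016141294158723114))
0.164 (array([ 0.62145218, -0.04395882,  0.04742054]), 64, np.float64(0.00015168616069378938))
[ 0.56832192 -0.15322406  0.23813076]
-0.004 [ 0.57124976 -0.15355297  0.05572724] 0.00018969193623268995
0 [ 0.56952764 -0.15270313  0.05421573] 0.00018455572634310018
```

>>> {"fn": "apply_moves", "kwargs": {"xyz": [[0.005, 0.12, 0], [0, 0.15, 0], [0, 0.1, 0], [0, 0.045, 0.04], [0, 0, 0.05], [0, 0, 0.02], [0, 0, 0], [0, 0, 0]], "rot": [[0, 0, 0], [0, 0, 0], [0, 0, 0], [0, 0, 0], [0, 0, 0], [0, 0, 0], [0, 0, 0], [0, 0, 0]], "hand": [-1, -1, -1, -1, -1, -1, -1, -1]}}

```text
clock: 7.72
position: [0.6232, -0.0413, 0.2052]
ee_rot: [0.0, 0.23, 0.973, -0.0]
contact_force: [0.5, 0.5, -1.0]
width: 0.0226
gripper_force: 39.5
```

```bash
python3 - <<'E'
from h import *
s,t=cam('side'),cam('top');w=cam('wrist')
st=status.get_state();print(st['position'])
def crop(im,x0,y0,w,h,k): return cv2.resize(im['pixels'][y0:y0+h,x0:x0+w,::-1],None,fx=k,fy=k,interpolation=cv2.INTER_CUBIC)
a=crop(s,270,150,80,80,5);b=crop(t,270,150,80,80,5)
cv2.imwrite('pics/st4.png',np.hstack([a,b]));save(w,'w4.png')
for im in(s,t): print(proj(im,st['position']),proj(im,(.6251,-.0414,.157)),im['f'])
E
```

```text
[ 0.62336634 -0.04079047  0.20549403]
(np.float64(307.76288212315603), np.float64(176.8614803552015)) (np.float64(307.69644799944854), np.float64(191.81192643641717)) 513.1771241665306
(np.float64(308.11816789449944), np.float64(176.98799965441134)) (np.float64(307.2795980005204), np.float64(181.74015462025488)) 444.83497611792154
```

View pics/st4.png

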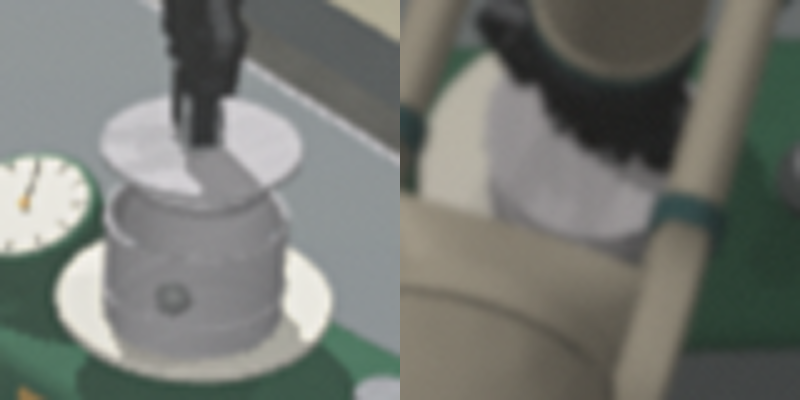

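Side crop: the lid hovers over the tin, disc centre u≈310.3 and rim centre u≈309.4. That agrees with the wrist estimate that the lid sits about 1.5 mm too far in +x, so I correct for it and lower.

>>> {"fn": "apply_moves", "kwargs": {"xyz": [[0.005, -0.002, 0.02], [0, 0, 0.03], [0, 0, 0.03], [0, 0, 0], [0, 0, 0]], "rot": [[0, 0, 0], [0, 0, 0], [0, 0, 0], [0, 0, 0], [0, 0, 0]], "hand": [-1, -1, -1, -1, -1]}}

```text
clock: 8.5
position: [0.6216, -0.0402, 0.1808]
ee_rot: [-0.0, 0.23, 0.973, 0.0]
contact_force: [-0.5, 0.3, 0.0]
width: 0.0224
gripper_force: 39.5
```

>>> {"fn": "apply_moves", "kwargs": {"xyz": [[0, 0, 0.01], [0, 0, 0.005], [0, 0, 0]], "rot": [[0, 0, 0], [0, 0, 0], [0, 0, 0]], "hand": [-1, -1, -1]}}

```text
clock: 8.88
position: [0.6219, -0.041, 0.177]
ee_rot: [0.001, 0.23, 0.973, -0.001]
contact_force: [-0.1, -3.0, 2.4]
width: 0.0228
gripper_force: 39.7
```

>>> {"fn": "apply_moves", "kwargs": {"xyz": [[-0.0015, -0.003, 0.003], [0, 0, 0.005], [0, 0, 0]], "rot": [[0, 0, 0], [0, 0, 0], [0, 0, 0]], "hand": [-1, -1, -1]}}

```text
clock: 9.25
position: [0.6221, -0.0412, 0.1754]
ee_rot: [0.001, 0.23, 0.973, 0.0]
contact_force: [-0.7, -2.0, 7.2]
width: 0.0222
gripper_force: 40.1
```

>>> {"fn": "apply_moves", "kwargs": {"xyz": [[0, 0, 0.005], [0, 0, 0.005], [0, 0, 0]], "rot": [[0, 0, 0], [0, 0, 0], [0, 0, 0]], "hand": [-1, -1, -1]}}

```text
clock: 9.62
position: [0.6214, -0.0408, 0.1702]
ee_rot: [-0.0, 0.23, 0.973, 0.001]
contact_force: [1.1, -0.2, -2.2]
width: 0.0226
gripper_force: 39.7
```

>>> {"fn": "apply_moves", "kwargs": {"xyz": [[0, 0, 0.006], [0, 0, 0.006], [0, 0, 0]], "rot": [[0, 0, 0], [0, 0, 0], [0, 0, 0]], "hand": [-1, -1, -1]}}

```text
clock: 10.0
position: [0.6212, -0.041, 0.1669]
ee_rot: [-0.001, 0.23, 0.973, 0.0]
contact_force: [0.1, 0.2, -0.9]
width: 0.0226
gripper_force: 39.8
```

>>> {"fn": "apply_moves", "kwargs": {"xyz": [[0, 0, 0.004], [0, 0, 0], [0, 0, 0]], "rot": [[0, 0, 0], [0, 0, 0], [0, 0, 0]], "hand": [-1, -1, -1]}}

```text
clock: 10.38
position: [0.6215, -0.0413, 0.1663]
ee_rot: [0.0, 0.23, 0.973, 0.0]
contact_force: [-0.5, 0.2, -1.1]
width: 0.0226
gripper_force: 39.8
```

>>> {"fn": "apply_moves", "kwargs": {"xyz": [[0, 0, 0.005], [0, 0, 0], [0, 0, 0]], "rot": [[0, 0, 0], [0, 0, 0], [0, 0, 0]], "hand": [-1, -1, -1]}}

```text
clock: 10.75
position: [0.6218, -0.0413, 0.1658]
ee_rot: [0.001, 0.23, 0.973, 0.0]
contact_force: [-1.7, 0.3, 5.4]
width: 0.023
gripper_force: 40.5
```

>>> {"fn": "apply_moves", "kwargs": {"xyz": [[0, 0, 0.004], [0, 0, 0], [0, 0, 0]], "rot": [[0, 0, 0], [0, 0, 0], [0, 0, 0]], "hand": [-1, -1, -1]}}

```text
clock: 11.12
position: [0.6218, -0.0413, 0.1657]
ee_rot: [0.001, 0.23, 0.973, 0.0]
contact_force: [-4.1, 0.6, 10.1]
width: 0.0225
gripper_force: 41.0
```

>>> {"fn": "apply_moves", "kwargs": {"xyz": [[0, 0, -0.006], [0, 0, 0], [0, 0, 0], [0, 0, 0]], "rot": [[0, 0, 0], [0, 0, 0], [0, 0, 0], [0, 0, 0]], "hand": [0.2, 0.2, 0.2, 0.2]}}

```text
clock: 11.62
position: [0.6215, -0.0412, 0.1649]
ee_rot: [-0.0, 0.23, 0.973, 0.0]
contact_force: [0.5, 0.6, -0.2]
width: 0.0513
gripper_force: 0.0
```

>>> {"fn": "apply_moves", "kwargs": {"xyz": [[0, 0, -0.05], [0, 0, -0.1], [0, -0.15, -0.15], [0, -0.15, 0], [0, 0, 0], [0, 0, 0], [0, 0, 0]], "rot": [[0, 0, 0], [0, 0, 0], [0, 0, 0], [0, 0, 0], [0, 0, 0], [0, 0, 0], [0, 0, 0]], "hand": [0.2, 0.2, -1, -1, -1, -1, -1]}}

```text
clock: 12.5
position: [0.582, -0.1201, 0.2544]
ee_rot: [-0.0, 0.229, 0.973, 0.0]
contact_force: [0.7, 0.1, 0.2]
width: -0.0001
gripper_force: 0.0
```

```bash
python3 - <<'E'
from h import *
w=cam('wrist');s=cam('side');st=status.get_state();print(st['position'],st['width'],st['contact_force'])
def crop(im,x0,y0,w,h,k): return cv2.resize(im['pixels'][y0:y0+h,x0:x0+w,::-1],None,fx=k,fy=k,interpolation=cv2.INTER_CUBIC)
b=crop(s,265,165,100,90,5)[:420]; b=cv2.resize(b,(300,420)) if 0 else b[:420,:240]
cv2.imwrite('pics/w5.png',np.hstack([w['pixels'][:,:,::-1],b]))
print(proj(w,(.6585,-.177,.097)),proj(w,(.625,-.041,.162)))
E
```

```text
[ 0.58195319 -0.12009044  0.25417712] -8.471456330247273e-05 [ 0.43337972  0.04278052 -0.07274232]
(np.float64(263.1526073243909), np.float64(281.14757452525794)) (np.float64(389.72499770757554), np.float64(218.65081204645045))
```

View pics/w5.png

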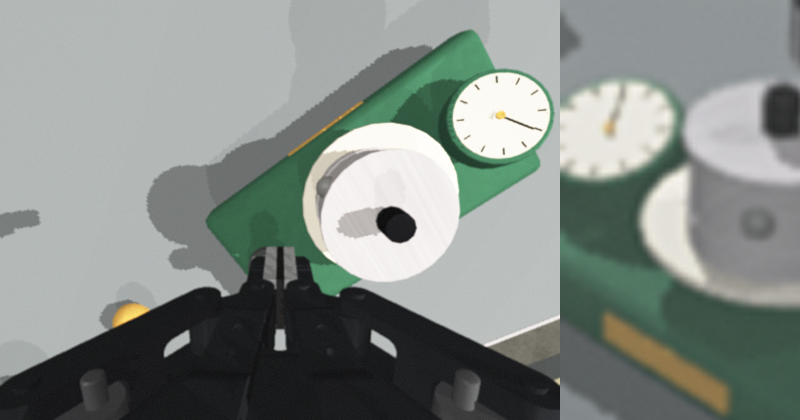

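The lid sits on the tin, disc centred near (390,215) and apparently home; the shut fingers hide the button. Next I move along tool -x to see it.

>>> {"fn": "apply_moves", "kwargs": {"xyz": [[-0.12, 0, 0], [-0.15, 0, 0], [0, 0, 0], [0, 0, 0], [0, 0, 0]], "rot": [[0, 0, 0], [0, 0, 0], [0, 0, 0], [0, 0, 0], [0, 0, 0]], "hand": [-1, -1, -1, -1, -1]}}

```text
clock: 13.22
position: [0.6533, -0.1564, 0.2547]
ee_rot: [-0.0, 0.23, 0.973, 0.0]
contact_force: [-0.1, 1.1, -0.3]
width: 0.0002
gripper_force: 0.0
```

```bash
python3 - <<'E'
from h import *
w=cam('wrist');s=cam('side');t=cam('top');st=status.get_state();print(st['position'],st['width'],st['contact_force'])
cv2.imwrite('pics/w6.png',w['pixels'][:,:,::-1])
u,v=map(int,proj(w,(.625,-.041,.162)));print(u,v)
d,ax=disc(w,(u-95,max(v-95,0),u+95,v+95),190);print(d,ax,onplane(w,*d,.162),onplane(w,*d,.172))
print(proj(w,(.6585,-.177,.097)))
E
```

```text
[ 0.65354772 -0.15679824  0.25509805] -3.0170027474100175e-05 [ 0.23027243 -0.36107696  0.18343923]
400 114
[391.04963684 115.2039566 ] (161.74905395507812, 182.40435791015625) [ 0.62200571 -0.04754803  0.162     ] [ 0.62077194 -0.05084844  0.172     ]
(np.float64(262.79233013839956), np.float64(210.30138048077322))
```

View pics/w6.png

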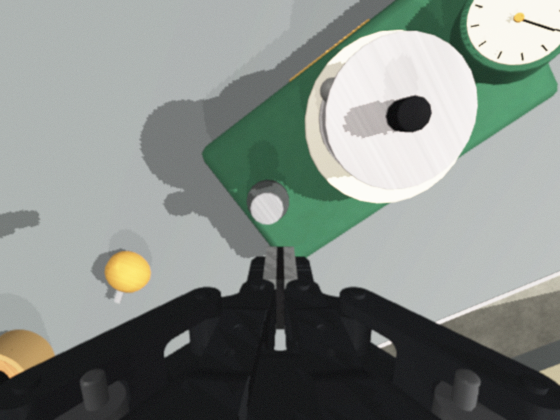

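The button top is at about (267,208), a disc 35 px wide, and the lid disc is centred near (402,109).

```bash
python3 - <<'E'
from rim import *
w=cam('wrist');s=cam('side');t=cam('top')
b,ax=disc(w,(242,185,292,232),150);print('btn',b,ax,onplane(w,*b,.097))
print(tri(ray(w,*b),ray(s,347.2,229.2)),tri(ray(w,*b),ray(t,355.6,182.6)))
# lid edge: bright->darker outward
g=cv2.GaussianBlur(w['pixels'].min(2).astype(np.float32),(0,0),1)
P=[]
for a in np.radians(np.arange(-60,240,4)):
    r=np.arange(68,86,.5);x=402+r*np.cos(a);y=109+r*np.sin(a)
    v=cv2.remap(g,x.astype(np.float32)[None],y.astype(np.float32)[None],1)[0]
    i=np.argmin(np.gradient(v));P.append((x[i],y[i]))
for z in(.157,.162,.167,.172):
    Q=np.array([onplane(w,*q,z)[:2] for q in P]);c=circ(Q);Q=Q[np.abs(c.fun)<.002];c=circ(Q);print(z,c.x,len(Q),np.abs(c.fun).mean())
print(status.get_state()['position'])
E
```

```text
btn [266.88326073 207.52459145] (31.569339752197266, 32.32148742675781) [ 0.65829478 -0.17244376  0.097     ]
(array([ 0.66111964, -0.17436418,  0.09206255]), np.float64(0.0040635219530072274)) (array([ 0.66000039, -0.17431941,  0.09002061]), np.float64(0.0016068350161251815))
0.157 [ 0.62540272 -0.03909524  0.05682234] 57 0.0004107921763553862
0.162 [ 0.62472934 -0.04088812  0.05564515] 57 0.00040269088450681223
0.167 [ 0.62399339 -0.04266128  0.05445222] 58 0.00042128510682260407
0.172 [ 0.62332105 -0.04445452  0.05327531] 58 0.00041268931645500607
[ 0.65381244 -0.15708056  0.25492973]
```

>>> {"fn": "apply_moves", "kwargs": {"xyz": [[-0.04, -0.044, 0], [0, 0, 0.15], [0, 0, 0.18], [0, 0, 0.11], [0, 0, 0.05], [0, 0, 0], [0, 0, 0]], "rot": [[0, 0, 0], [0, 0, 0], [0, 0, 0], [0, 0, 0], [0, 0, 0], [0, 0, 0], [0, 0, 0]], "hand": [-1, -1, -1, -1, -1, -1, -1]}}

```text
clock: 14.4
position: [0.6603, -0.1752, 0.1093]
ee_rot: [0.002, 0.23, 0.973, -0.0]
contact_force: [-0.6, 0.0, 0.1]
width: 0.0002
gripper_force: 0.0
```

>>> {"fn": "apply_moves", "kwargs": {"xyz": [[0, 0, 0.01], [0, 0, 0.01], [0, 0, 0], [0, 0, 0]], "rot": [[0, 0, 0], [0, 0, 0], [0, 0, 0], [0, 0, 0]], "hand": [-1, -1, -1, -1]}}

```text
clock: 14.9
position: [0.659, -0.1744, 0.1016]
ee_rot: [0.0, 0.23, 0.973, 0.0]
contact_force: [-0.2, -0.1, -0.4]
width: -0.0001
gripper_force: 0.0
```

Down another 5 mm, then 3 mm.

>>> {"fn": "apply_moves", "kwargs": {"xyz": [[0, 0, 0.01], [0, 0, 0.008], [0, 0, 0], [0, 0, 0]], "rot": [[0, 0, 0], [0, 0, 0], [0, 0, 0], [0, 0, 0]], "hand": [-1, -1, -1, -1]}}

```text
clock: 15.4
position: [0.659, -0.1744, 0.0963]
ee_rot: [0.0, 0.23, 0.973, 0.0]
contact_force: [-0.8, 0.4, 2.2]
width: 0.0001
gripper_force: 1.1
```

>>> {"fn": "apply_moves", "kwargs": {"xyz": [[0, 0, 0.01], [0, 0, 0], [0, 0, 0], [0, 0, 0]], "rot": [[0, 0, 0], [0, 0, 0], [0, 0, 0], [0, 0, 0]], "hand": [-1, -1, -1, -1]}}

```text
clock: 15.9
position: [0.659, -0.1745, 0.0932]
ee_rot: [0.0, 0.23, 0.973, 0.0]
contact_force: [0.5, -0.3, 3.5]
width: -0.0002
gripper_force: 1.5
```

>>> {"fn": "apply_moves", "kwargs": {"xyz": [[0, 0, 0.009], [0, 0, 0.008], [0, 0, 0], [0, 0, 0], [0, 0, 0], [0, 0, 0]], "rot": [[0, 0, 0], [0, 0, 0], [0, 0, 0], [0, 0, 0], [0, 0, 0], [0, 0, 0]], "hand": [-1, -1, -1, -1, -1, -1]}}

```text
clock: 16.65
position: [0.659, -0.1745, 0.0881]
ee_rot: [0.0, 0.23, 0.973, 0.0]
contact_force: [-0.8, 1.0, 4.6]
width: -0.0
gripper_force: 2.3
```

```bash
python3 - <<'E'
from h import *
for i in range(4):
    w=cam('wrist');st=status.get_state();print(st['clock'],st['position'],st['contact_force'])
w=cam('side');cv2.imwrite('pics/s7.png',cv2.resize(w['pixels'][160:270,240:380,::-1],None,fx=5,fy=5,interpolation=2))
E
```

```text
16.7 [ 0.65902765 -0.17448025  0.08810838] [-1.48966826  0.34890936  4.51996447]
16.75 [ 0.65900931 -0.17446411  0.08806168] [-0.907216    0.77391073  5.18175744]
16.8 [ 0.65901011 -0.17444096  0.08806504] [-3.10177440e-01 -4.91774035e-03  4.92915693e+00]
16.85 [ 0.65900989 -0.17445169  0.0880432 ] [-0.62701968  0.32047275  4.41700499]
```

View pics/s7.png

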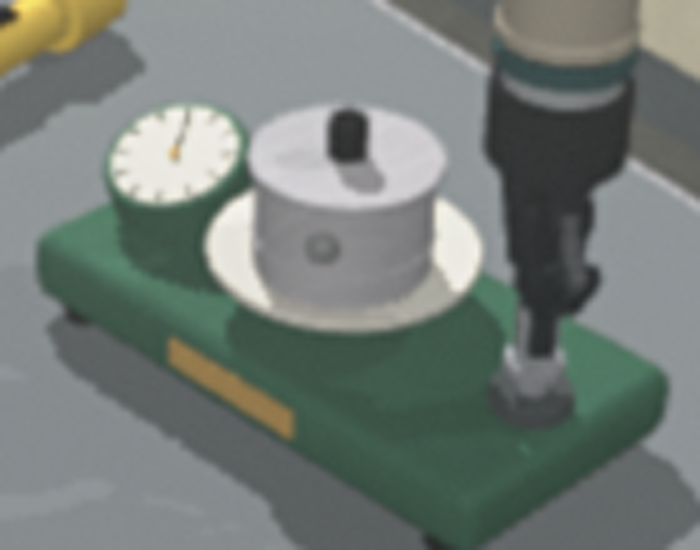

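The lid is level and home, the tin is on the pan, and the fingers hold the button about 9 mm down with 4.7 N.

```bash
python3 -c "
from rig import job
print(job.sign_off())"
```

```text
the job is handed in; nothing more can be done
None
```

The job is handed in; the sign-off returned no verdict. By my readings the lid is home and level on the tin, which stands on the pan, and the fingertips hold the button about 9 mm down at about 4.7 N.

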